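# Find the tin of steel dice by its weight and hold it up

## Robot

A 6-joint arm with a two-finger parallel gripper is mounted at the origin on the work surface. World frame = base frame: x ahead of the robot, y to its left, z up, the work surface at z = 0. Lengths are in m, angles in rad, forces in N, time in s.
With the tool pointing down it reaches from about 0.35 to 0.975 m from the base axis. Payload 4.9 kg.
Tool frame: the origin (TCP) lies at the very end of the fingers, on their centre line; the grasp point (between the pads) lies 19 mm behind it (grasp_offset is the distance from the TCP to the grasp point, in m); x points along the fingers, y is the direction in which the jaws open and shut, and the axes are right-handed (so a half turn about x gives the same grasp; the last joint's range is limited). The gripper opens to 85 mm and grips with 20 to 120 N. Pads are 22 mm wide; open, the fingers measure 114 mm over their backs; the gripper's body (76 mm by 85 mm) begins 54 mm behind the grasp point. The pads swing forward as they close: fully open they stand 13 mm farther back than shut.
Start: joints at [-1.39, 0.053, 1.613, -0, 1.476, -0.119], TCP at [0.185, -0.597, 0.231] pointing down, gripper open.
Joint ranges: [-3.01, 3.01], [-1.01, 2.22], [0.06, 2.58], [-1.02, 4.17], [0.09, 2.62], [-3.14, 3.14]. Speed limits (rad/s): [2.57, 2.57, 3.14, 3.14, 3.14, 3.14].

## Interface

Orientations are given as a rotation vector (axis times angle).
In Python, from station import get_obs, get_image, camera_model, finish_job, grasp_offset gives the robot as it stands.
- The arm moves only by the shell command python3 -m crank 'ROWS' [OPENING] [FORCE]. ROWS is JSON, a list that holds one entry, the list of rows, each a list of 4 numbers: the shift along the world's x, y, z in m, then the turn about the world's z in degrees. In form: [[[dx, dy, dz, turn], ...]]. A call has 1 to 5 rows; each row is the pose to reach, as a shift and turn from the pose commanded when the call began; what a row does not reach only later rows make up. A row lasts 1/12 s, in which the tool goes at most 41.7 mm and 7.16 degrees, less where a joint would pass 70% of its speed; a pose out of reach is approached as far as the arm can. A call with a gripper value outside its range is refused whole. OPENING is the opening, from 0 (shut) to 1 (fully open), set as the call begins (- or left out, the last holds). The fingers move at their own pace and stop on an object; FORCE is the grip in N (left out, the last holds). Time passes only in rows, so rows that repeat a pose let the fingers close. It gives the time, the measured TCP pose, the force and the opening at its end, in the units of the state.
- get_obs(): the state, without advancing time (a new reading comes with each control period).
- get_image(name): name is "side" or "top" or "wrist"; returns (picture, depth): 384x512x3 uint8, red, green, blue; 384x512 float32, m along the optical axis (not along the pixel's ray), 0 where there is no reading.
- camera_model(name): a dict with "fx", "fy", "cx", "cy" (pixels), "xyz" and "attitude" of the camera in the world. Camera axes: x right, y down, z forward; pixel columns grow to the right and rows downward; lengths in m; the calibration is good to about 2 mm. A picture is of the moment at which its call begins: read the wrist's pose just before it. camera_model takes no time and is no camera call; for the wrist camera it gives the pose at the moment of the call.
- finish_job(): hands the job in, once; it reports no verdict.
The state is a dict: "t": time; "q": joint angles; "dq": joint speeds; "effort": joint torques, N m; "tool_pos": TCP position; "tool_rot": TCP orientation; "contact_force": force on the tool from outside, world axes, zero at the start; "wrist_torque": the same for the moment, N m; "opening": finger opening in m.
Only numpy, scipy, OpenCV 4.12 (cv2) and the standard library are available. Lean on these libraries where they do the work, as an engineer would, in place of code of your own. Each camera call takes 0.05 s, during which the arm holds its last target.

## Task

Three identical closed tins from the children's game stand on the hall shelf, and the one packed with the steel dice is clearly the heaviest: find it by hefting the tins. Put the two lighter tins away, standing upright in the top one of the two stacked grey storage tiers, set down without dropping them, and leave the spinner, cup, pawn and ladders as they are. Finish holding the heaviest tin up in the gripper, upright and still, with its underside at least 20 cm above the shelf, so that it can be taken from you: do not put it down or let go.

Things in the scene. Friction and masses are not known exactly. Their poses are not given: they have to be found in the camera images.
- tin_1_center (a point): one of three identical closed round tins, teal, bare steel lid and rim, 58 mm diameter, 80 mm high, upright on the shelf, any turn. This point: on its axis, 40 mm above its underside; z up the axis. Lid fast, contents packed tight, nothing rattles. One of the three, any of them, weighs 0.40 to 0.54 kg in all, the other two 0.10 to 0.22 kg each; only weight tells them apart.
- tin_2_center (a point): one of three identical closed round tins, teal, bare steel lid and rim, 58 mm diameter, 80 mm high, upright on the shelf, any turn. This point: on its axis, 40 mm above its underside; z up the axis. Lid fast, contents packed tight, nothing rattles. One of the three, any of them, weighs 0.40 to 0.54 kg in all, the other two 0.10 to 0.22 kg each; only weight tells them apart.
- tin_3_center (a point): one of three identical closed round tins, teal, bare steel lid and rim, 58 mm diameter, 80 mm high, upright on the shelf, any turn. This point: on its axis, 40 mm above its underside; z up the axis. Lid fast, contents packed tight, nothing rattles. One of the three, any of them, weighs 0.40 to 0.54 kg in all, the other two 0.10 to 0.22 kg each; only weight tells them apart.
- tier_floor (a point): two stacked grey plastic storage tiers, one fixed unit: open trays 240 mm (x) by 280 mm (y) outside, walls 4 mm thick, on corner posts. This point: centre of the upper tray's inner floor, 95 mm above the shelf; the walls rise 25 mm above this floor, with a 14 mm square lug in each inner corner. The upper tray is empty. x and y lie along the tray's sides, z up.
- tiers: the same grey tiers as a body; origin on the shelf under the centre of the trays, axes as for tier_floor.
- dice_cup: open steel dice cup, 74 mm across the rim, 90 mm high, standing empty on the shelf; origin at the centre of its underside, z up. Not to be disturbed.
- spinner: pink plastic game spinner, a disc of 120 mm diameter, 15 mm thick, with a button on top, 31 mm high in all; origin at the centre of its underside. Not to be disturbed.
- pawn: orange plastic pawn, 26 mm across the foot, 52 mm high; origin at the centre of its underside, z up. Not to be disturbed.
- ladder_1: small wooden toy ladder, 160 mm long (its y) by 38 mm wide and 7 mm thick, lying flat on the shelf; origin at the centre of its underside. Not to be disturbed.
- ladder_2: another such wooden ladder, lying flat on the shelf. Not to be disturbed.
- ladder_3: a third such wooden ladder, lying in the lower grey tier, under the upper one. Not to be disturbed.
Mind the look-alikes: they are no part of the job. Leave any orange, pink or red look-alike of the part that bears tin_1_center alone.

How it is judged:
By the outcome, as a careful person would: the job done as asked, in the order asked, and still so for the second after the job is handed in, while the arm keeps its last pose, push and grip.
It also fails if it takes over 72 s, if anything falls off the work surface, if the arm or the gripper's body presses on something with over 40 N, if the wrist force passes 120 N, or if a joint passes its speed limit or range.

## Working session

There is one attempt and no reset: what is moved stays moved. The work goes in short steps, Python scripts to look and compute and a shell command to move; the robot and the scene stay as the last step left them, time stands still between calls to the robot, and variables do not carry over. Pictures are saved under pics/ and viewed, and the job is handed in when it is done.

```bash
ls; mkdir -p pics; cat > h.py <<'E'
import numpy as np,cv2
from scipy.spatial.transform import Rotation as R
from station import *
def cam(name):
    m=camera_model(name); a=np.array(m["attitude"],float)
    M=R.from_rotvec(a).as_matrix() if a.size==3 else (a.reshape(3,3) if a.size==9 else None)
    return m,M
def shot(name,fn):
    m,M=cam(name); p,d=get_image(name)
    cv2.imwrite(f"pics/{fn}.png",cv2.cvtColor(p,cv2.COLOR_RGB2BGR)); np.savez(f"pics/{fn}.npz",p=p,d=d,M=M,t=np.array(m["xyz"]),k=[m[c] for c in("fx","fy","cx","cy")])
    return p,d
def cloud(fn):
    z=np.load(f"pics/{fn}.npz"); d=z["d"];fx,fy,cx,cy=z["k"]
    v,u=np.mgrid[:d.shape[0],:d.shape[1]]
    P=np.stack([(u-cx)/fx*d,(v-cy)/fy*d,d],-1)@z["M"].T+z["t"]
    P[d==0]=np.nan
    return P,z["p"]
E
python3 - <<'E'
from h import *
print(camera_model("top"),camera_model("side"));print(get_obs(),grasp_offset)
shot("top","top0");shot("side","side0")
E
```

```text
pics
{'fx': 488.6640937562228, 'fy': 488.6640937562228, 'cx': 263.51051912755435, 'cy': 193.6315110414307, 'xyz': array([ 0.49883127, -0.06962331,  1.4085801 ]), 'attitude': array([-2.22314131,  2.17442313, -0.07511856])} {'fx': 452.176276084615, 'fy': 452.176276084615, 'cx': 255.05670578749346, 'cy': 198.29275806453253, 'xyz': array([-0.12064919,  0.62038847,  0.67703029]), 'attitude': array([-0.88878561,  2.2844853 , -1.27326625])}
{'t': 0.0, 'q': array([-1.38999484e+00,  5.33496820e-02,  1.61432035e+00,  3.04083921e-05,
        1.47598097e+00, -1.19000711e-01]), 'dq': array([-0.00088511, -0.00062092, -0.00135779,  0.00048774,  0.00070983,
       -0.00178903]), 'effort': array([ 4.78802958e-04, -3.93679583e+01, -3.70177925e+01, -2.71463858e-05,
        7.07803789e-03, -9.23131438e-06]), 'tool_pos': array([ 0.18447639, -0.5964971 ,  0.23005172]), 'tool_rot': array([ 2.06094239,  0.31341978, -2.06101188]), 'contact_force': array([-0.2936695 , -0.02748864,  0.30145728]), 'wrist_torque': array([-0.03102147, -0.00069353,  0.03295252]), 'opening': 0.08570218422417557} 0.0187
```

View pics/top0.png

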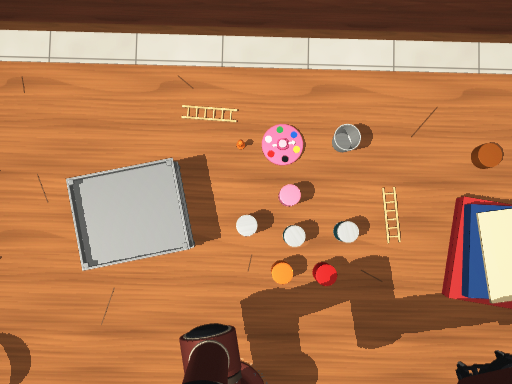

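View pics/side0.png

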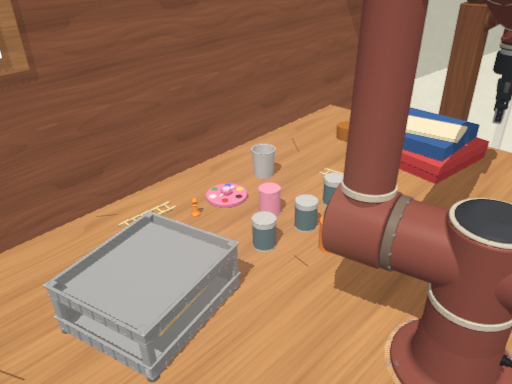

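The top view shows three steel-lidded tins at about (247,225), (294,236) and (347,231). Things that could be mistaken for them:
- pink tin (290,195)
- orange tin (282,272)
- red tin (325,274)
- steel cup (347,137)
- brown pot (488,155)

The side view shows teal bodies at (264,232), (306,213) and (334,190). Next I'll measure and check a close crop.

```bash
python3 - <<'E'
from h import *
P,p=cloud("top0")
def blob(u,v,r,lo,hi):
    Q=P[v-r:v+r+1,u-r:u+r+1].reshape(-1,3); Q=Q[(Q[:,2]>lo)&(Q[:,2]<hi)]
    (c,s,_)=cv2.minAreaRect(Q[:,:2].astype(np.float32)); cc,rr=cv2.minEnclosingCircle(Q[:,:2].astype(np.float32))
    return len(Q),Q.mean(0).round(4),np.round(cc,4),round(rr*1000,1),round(np.median(Q[:,2]),4)
for n,u,v in [("A",247,225),("B",294,236),("C",347,231),("pink",290,195),("or",282,272),("red",325,274)]: print(n,blob(u,v,16,.065,.1))
print("cup",blob(347,137,18,.08,.1));print("spin",blob(283,144,26,.008,.05));print("pawn",blob(241,144,8,.02,.06))
# tray
Q=P[150:280,55:205].reshape(-1,3); 
F=Q[(Q[:,2]>.085)&(Q[:,2]<.102)];r=cv2.minAreaRect(F[:,:2].astype(np.float32));print("floor",r,np.median(F[:,2]),cv2.boxPoints(r))
W=Q[(Q[:,2]>.112)&(Q[:,2]<.13)];r=cv2.minAreaRect(W[:,:2].astype(np.float32));print("walls",r,np.median(W[:,2]),cv2.boxPoints(r))
print(P[330:,:150][...,2].max(), "table z",np.nanmedian(P[100:300,200:440,2]))
c=cv2.resize(p[180:300,220:380],None,fx=4,fy=4,interpolation=3);cv2.imwrite("pics/crop.png",c[...,::-1])
s=np.load("pics/side0.npz")["p"];cv2.imwrite("pics/crops.png",cv2.resize(s[140:260,230:390],None,fx=4,fy=4)[...,::-1])
E
```

```text
A (359, array([ 0.4873, -0.0403,  0.0803]), array([ 0.4877, -0.0404]), 29.2, np.float64(0.0804))
B (365, array([ 0.4613, -0.1711,  0.0801]), array([ 0.4612, -0.1718]), 29.5, np.float64(0.08))
C (380, array([ 0.4759, -0.3154,  0.0797]), array([ 0.476 , -0.3164]), 29.6, np.float64(0.08))
pink (366, array([ 0.5731, -0.1562,  0.08  ]), array([ 0.5733, -0.1565]), 29.3, np.float64(0.0801))
or (375, array([ 0.3612, -0.1392,  0.08  ]), array([ 0.3609, -0.1396]), 29.5, np.float64(0.0802))
red (381, array([ 0.3587, -0.2579,  0.0797]), array([ 0.3583, -0.2584]), 29.4, np.float64(0.0797))
cup (136, array([ 0.7363, -0.3123,  0.0888]), array([ 0.7343, -0.309 ]), 37.3, np.float64(0.0892))
spin (1335, array([ 0.721 , -0.1356,  0.0164]), array([ 0.7186, -0.1352]), 63.0, np.float64(0.0157))
pawn (28, array([ 0.7175, -0.0162,  0.0479]), array([ 0.7138, -0.0164]), 5.8, np.float64(0.0503))
floor ((0.5125573873519897, 0.26965320110321045), (0.23583538830280304, 0.2810458540916443), 12.689753532409668) 0.09526571363561387 [[0.36665106 0.3808405 ]
 [0.42838886 0.10665952]
 [0.6584637  0.15846589]
 [0.59672594 0.43264687]]
walls ((0.5120663642883301, 0.27176767587661743), (0.24628883600234985, 0.28773996233940125), 12.646106719970703) 0.12022675755788237 [[0.36041206 0.3851877 ]
 [0.42340654 0.10442802]
 [0.66372067 0.15834767]
 [0.6007262  0.43910733]]
nan table z 0.0007621002743050109
```

View pics/crop.png

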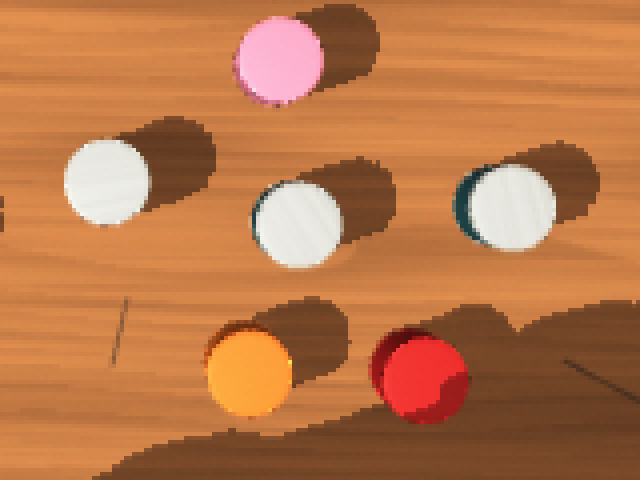

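View pics/crops.png

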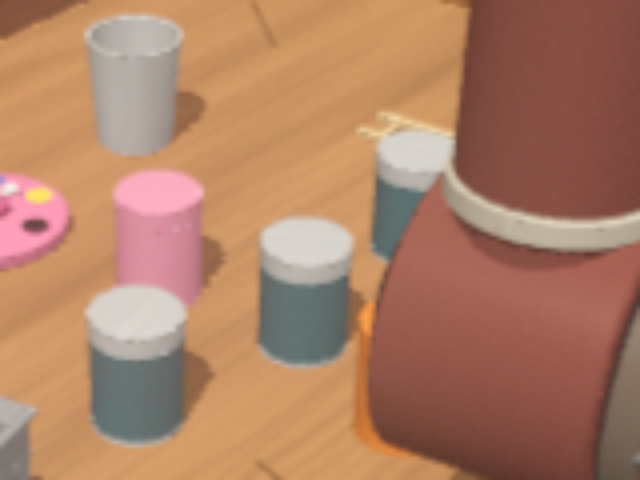

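Teal tins confirmed: A(0.4875,-0.040), B(0.461,-0.171) and C(0.476,-0.316), each with its top at 80 mm and a 29 mm radius, as described. The tray centre is (0.512,0.271), its x side is turned +12.6°, and the floor is at 95 mm. I'll start with C, which is nearest.

```bash
python3 - <<'E'
from h import *
o=get_obs();M=R.from_rotvec(o["tool_rot"]).as_matrix();print(M.round(3),o["t"])
C=np.array([.476,-.316]);print("to C",C-o["tool_pos"][:2])
E
python3 -m crank '[[[0.04,0,0,0],[0.08,0.04,0,0],[0.12,0.08,0,0],[0.16,0.12,0,0],[0.20,0.16,0,0]]]' 1 60
```

```text
[[-0.     0.295 -0.955]
 [ 0.002 -0.955 -0.295]
 [-1.    -0.002 -0.   ]] 0.1
to C [0.29153996 0.28057789]
t: 0.52
tool_pos: [0.3433, -0.4776, 0.2305]
tool_rot: [2.061, 0.312, -2.061]
contact_force: [0.6, -0.7, -0.8]
opening: 0.0853
```

```bash
python3 -m crank '[[[0.03,0.025,0,0],[0.06,0.05,0,0],[0.09,0.08,0,0],[0.105,0.11,0,0],[0.105,0.12,0,0]]]'
python3 -m crank '[[[0,0,0,0],[0,0,0,0]]]'
```

```text
t: 0.93
tool_pos: [0.4497, -0.3553, 0.2306]
tool_rot: [2.059, 0.318, -2.058]
contact_force: [-1.1, 1.1, -0.2]
opening: 0.0856
t: 1.1
tool_pos: [0.4471, -0.3592, 0.231]
tool_rot: [2.059, 0.312, -2.06]
contact_force: [0.2, -0.4, -0.1]
opening: 0.0853
```

```bash
python3 -m crank '[[[0.02,0.03,0,0],[0.028,0.042,0,0],[0.028,0.042,0,0],[0.028,0.042,0,0]]]'
python3 - <<'E'
from h import *
o=get_obs();print(o["tool_pos"],o["contact_force"],o["t"])
shot("wrist","w1");P,p=cloud("w1")
Q=P.reshape(-1,3);Q=Q[(Q[:,2]>.07)&(Q[:,2]<.09)&(np.hypot(Q[:,0]-.476,Q[:,1]+.316)<.06)]
print(len(Q),Q.mean(0),cv2.minEnclosingCircle(Q[:,:2].astype(np.float32)))
E
```

```text
t: 1.43
tool_pos: [0.4748, -0.3185, 0.2312]
tool_rot: [2.06, 0.31, -2.061]
contact_force: [0.0, -0.1, -0.8]
opening: 0.0854
[ 0.47482248 -0.31846668  0.23116259] [ 0.04841261 -0.07607198 -0.77336329] 1.4333
2354 [ 0.47711594 -0.31641174  0.07955604] ((0.4754914343357086, -0.3168732821941376), 0.029503220692276955)
```

View pics/w1.png

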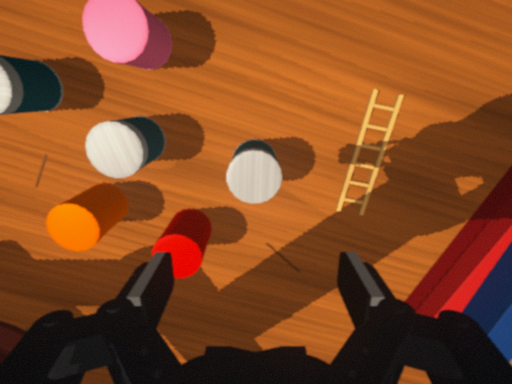

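The wrist view shows C's lid at (253,175), at (0.4755,-0.317), which agrees with the top view. Descending.

```bash
python3 -m crank '[[[0.001,0.001,-0.04,0],[0.001,0.001,-0.08,0],[0.001,0.001,-0.12,0],[0.001,0.001,-0.16,0],[0.001,0.001,-0.18,0]]]'
python3 -m crank '[[[0,0,-0.015,0],[0,0,-0.024,0],[0,0,-0.024,0]]]'
python3 -m crank '[[[0,0,0,0],[0,0,0,0],[0,0,0,0],[0,0,0,0],[0,0,0,0]]]' 0 60
python3 -m crank '[[[0,0,0,0],[0,0,0,0]]]'
```

```text
t: 1.9
tool_pos: [0.4727, -0.3156, 0.0456]
tool_rot: [2.058, 0.315, -2.069]
contact_force: [0.1, 0.7, -1.2]
opening: 0.0851
t: 2.15
tool_pos: [0.4744, -0.3164, 0.0248]
tool_rot: [2.059, 0.313, -2.066]
contact_force: [0.4, 0.3, -0.7]
opening: 0.0856
t: 2.57
tool_pos: [0.4776, -0.3174, 0.0296]
tool_rot: [2.061, 0.308, -2.057]
contact_force: [-0.4, -0.4, 6.1]
opening: 0.0563
t: 2.73
tool_pos: [0.4776, -0.3174, 0.0296]
tool_rot: [2.061, 0.308, -2.057]
contact_force: [-1.5, -0.2, 6.0]
opening: 0.0561
```

```bash
python3 -m crank '[[[0,0,0.015,0],[0,0,0.04,0],[0,0,0.07,0],[0,0,0.09,0],[0,0,0.10,0]]]'
for i in 1 2 3; do python3 -m crank '[[[0,0,0,0],[0,0,0,0]]]'; done
python3 - <<'E'
from h import *
o=get_obs();print(o["effort"])
shot("side","s1")
E
```

```text
t: 3.15
tool_pos: [0.4773, -0.3169, 0.13]
tool_rot: [2.061, 0.308, -2.056]
contact_force: [0.6, -1.6, -4.8]
opening: 0.0559
t: 3.32
tool_pos: [0.4759, -0.3158, 0.1263]
tool_rot: [2.06, 0.312, -2.061]
contact_force: [0.4, -0.3, -6.2]
opening: 0.0559
t: 3.48
tool_pos: [0.4751, -0.3151, 0.1245]
tool_rot: [2.058, 0.315, -2.065]
contact_force: [-0.5, 0.8, -5.7]
opening: 0.0561
t: 3.65
tool_pos: [0.4758, -0.3158, 0.1258]
tool_rot: [2.059, 0.313, -2.063]
contact_force: [-0.5, 0.5, -5.3]
opening: 0.056
[ 9.68066161e-03 -3.81413877e+01 -3.73833311e+01 -4.74833287e-03
  2.04235059e-02 -2.39639732e-06]
```

View pics/s1.png

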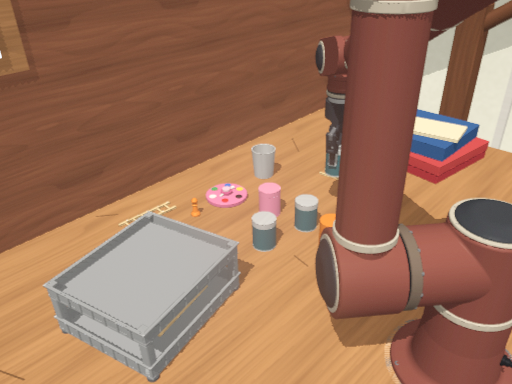

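The side view shows C held at (335,165). It pulls about 4.8 N net, or roughly 0.49 kg, so C is probably the heavy one. I'll set it back down and heft the others.

```bash
python3 -m crank '[[[0,0,-0.03,0],[0,0,-0.06,0],[0,0,-0.08,0],[0,0,-0.09,0],[0,0,-0.093,0]]]'
python3 -m crank '[[[0,0,-0.002,0],[0,0,-0.004,0],[0,0,-0.005,0],[0,0,-0.005,0]]]'
python3 -m crank '[[[0,0,0,0],[0,0,0,0],[0,0,0,0],[0,0,0,0]]]' 1
```

```text
t: 4.12
tool_pos: [0.4749, -0.315, 0.0315]
tool_rot: [2.058, 0.315, -2.065]
contact_force: [-1.0, 0.4, -5.2]
opening: 0.0562
t: 4.45
tool_pos: [0.4773, -0.317, 0.0307]
tool_rot: [2.061, 0.309, -2.058]
contact_force: [-0.2, 0.8, -4.7]
opening: 0.0557
t: 4.78
tool_pos: [0.4772, -0.317, 0.0306]
tool_rot: [2.061, 0.309, -2.058]
contact_force: [-0.5, 0.5, -0.1]
opening: 0.0856
```

```bash
python3 -m crank '[[[0,0,0.02,0],[0,0,0.06,0],[0,0,0.10,0],[0,0.01,0.12,0],[0,0.05,0.13,0]]]'
python3 -m crank '[[[-0.003,0.035,0,0],[-0.006,0.065,0,0],[-0.01,0.09,0,0],[-0.013,0.095,0,0],[-0.013,0.095,0,0]]]'
python3 -m crank '[[[0,0,0,0],[0,0,0,0]]]'
python3 - <<'E'
from h import *
o=get_obs();print(o["tool_pos"],o["contact_force"],o["t"])
shot("wrist","w2");P,p=cloud("w2")
for c in [(.461,-.171),(.476,-.316)]:
    Q=P.reshape(-1,3);Q=Q[(Q[:,2]>.07)&(Q[:,2]<.09)&(np.hypot(Q[:,0]-c[0],Q[:,1]-c[1])<.05)]
    print(len(Q),Q.mean(0),cv2.minEnclosingCircle(Q[:,:2].astype(np.float32)))
E
```

```text
t: 5.2
tool_pos: [0.4789, -0.2711, 0.1658]
tool_rot: [2.066, 0.296, -2.052]
contact_force: [1.0, 0.7, 0.2]
opening: 0.0856
t: 5.62
tool_pos: [0.4633, -0.1702, 0.1597]
tool_rot: [2.059, 0.313, -2.058]
contact_force: [-0.5, 0.0, -0.2]
opening: 0.0856
t: 5.78
tool_pos: [0.4637, -0.1724, 0.1597]
tool_rot: [2.061, 0.309, -2.06]
contact_force: [-0.4, 0.5, -0.3]
opening: 0.0853
[ 0.46373949 -0.17236266  0.15967612] [-0.40203483  0.52532634 -0.34628117] 5.7833
3756 [ 0.46306481 -0.17109588  0.07952089] ((0.46096497774124146, -0.17171618342399597), 0.02948603220283985)
3579 [ 0.47773023 -0.31417935  0.07895375] ((0.4759526550769806, -0.317077100276947), 0.029640106484293938)
```

```bash
python3 -m crank '[[[-0.003,0,-0.04,0],[-0.003,0,-0.08,0],[-0.003,0,-0.11,0],[-0.003,0,-0.125,0],[-0.003,0,-0.132,0]]]'
python3 -m crank '[[[0,0,0,0],[0,0,0,0]]]'
python3 -m crank '[[[0,0,0,0],[0,0,0,0],[0,0,0,0],[0,0,0,0],[0,0,0,0]]]' 0 60
python3 -m crank '[[[0,0,0.015,0],[0,0,0.04,0],[0,0,0.07,0],[0,0,0.10,0],[0,0,0.12,0]]]'
for i in 1 2 3; do python3 -m crank '[[[0,0,0,0],[0,0,0,0]]]'; done
```

```text
t: 6.25
tool_pos: [0.4582, -0.1711, 0.0237]
tool_rot: [2.057, 0.314, -2.068]
contact_force: [-0.5, -0.9, 0.5]
opening: 0.0852
t: 6.42
tool_pos: [0.4611, -0.1722, 0.028]
tool_rot: [2.061, 0.31, -2.06]
contact_force: [-0.1, 0.0, 0.2]
opening: 0.0853
t: 6.83
tool_pos: [0.4622, -0.1722, 0.0297]
tool_rot: [2.062, 0.308, -2.055]
contact_force: [1.3, -0.3, 6.4]
opening: 0.058
t: 7.25
tool_pos: [0.4613, -0.1716, 0.1506]
tool_rot: [2.062, 0.309, -2.056]
contact_force: [0.8, -0.1, -1.1]
opening: 0.0579
t: 7.42
tool_pos: [0.4611, -0.1716, 0.1487]
tool_rot: [2.062, 0.309, -2.056]
contact_force: [-0.5, 0.6, -1.1]
opening: 0.0574
t: 7.58
tool_pos: [0.4591, -0.1705, 0.145]
tool_rot: [2.058, 0.314, -2.064]
contact_force: [0.5, 0.4, -0.7]
opening: 0.0576
t: 7.75
tool_pos: [0.4596, -0.1708, 0.1457]
tool_rot: [2.058, 0.313, -2.063]
contact_force: [-0.3, 0.3, -0.8]
opening: 0.0572
```

B nets only about 0.8–1 N, so it is a light tin. Carrying it to the far half of the tray, to (0.499,0.330).

```bash
python3 -m crank '[[[0,0.005,0.035,0],[0,0.03,0.055,0],[0.003,0.065,0.06,0],[0.006,0.10,0.06,0],[0.009,0.135,0.06,0]]]'
python3 -m crank '[[[0.003,0.038,0,0],[0.006,0.076,0,0],[0.009,0.114,0,0],[0.012,0.152,0,0],[0.015,0.19,0,0]]]'
python3 -m crank '[[[0.003,0.038,0,0],[0.006,0.076,0,0],[0.009,0.114,0,0],[0.012,0.14,0,0],[0.015,0.16,0,0]]]'
python3 -m crank '[[[0,0,0,0],[0,0,0,0],[0,0,0,0]]]'
```

```text
t: 8.17
tool_pos: [0.4696, -0.0352, 0.2078]
tool_rot: [2.062, 0.31, -2.06]
contact_force: [0.4, 0.4, -1.1]
opening: 0.0578
t: 8.58
tool_pos: [0.4839, 0.1556, 0.2066]
tool_rot: [2.059, 0.311, -2.061]
contact_force: [1.2, -0.1, -0.6]
opening: 0.0578
t: 9.0
tool_pos: [0.4987, 0.3163, 0.2062]
tool_rot: [2.057, 0.313, -2.06]
contact_force: [0.7, -0.6, -0.9]
opening: 0.0574
t: 9.25
tool_pos: [0.4991, 0.3131, 0.2065]
tool_rot: [2.058, 0.31, -2.061]
contact_force: [-0.3, -1.2, -1.7]
opening: 0.0575
```

```bash
python3 -m crank '[[[0,0.017,-0.02,0],[0,0.017,-0.045,0],[0,0.017,-0.065,0],[0,0.017,-0.074,0],[0,0.017,-0.077,0]]]'
python3 -m crank '[[[0,0,0,0],[0,0,0,0],[0,0,0,0]]]'
python3 -m crank '[[[0,0,-0.001,0],[0,0,-0.002,0],[0,0,-0.003,0],[0,0,-0.003,0],[0,0,-0.003,0]]]'
python3 - <<'E'
from h import *
o=get_obs();print(o["tool_pos"],o["contact_force"],o["t"]);shot("side","s2")
E
```

```text
t: 9.67
tool_pos: [0.4981, 0.329, 0.1276]
tool_rot: [2.056, 0.308, -2.065]
contact_force: [0.1, -0.3, -1.6]
opening: 0.058
t: 9.92
tool_pos: [0.5006, 0.3309, 0.1323]
tool_rot: [2.064, 0.312, -2.058]
contact_force: [-0.3, -1.2, -0.4]
opening: 0.0577
t: 10.33
tool_pos: [0.4993, 0.3308, 0.1272]
tool_rot: [2.06, 0.311, -2.06]
contact_force: [0.0, 0.3, -2.2]
opening: 0.0576
[0.49933056 0.33076169 0.12723068] [ 0.03579884  0.31962537 -2.24856644] 10.3333
```

View pics/s2.png

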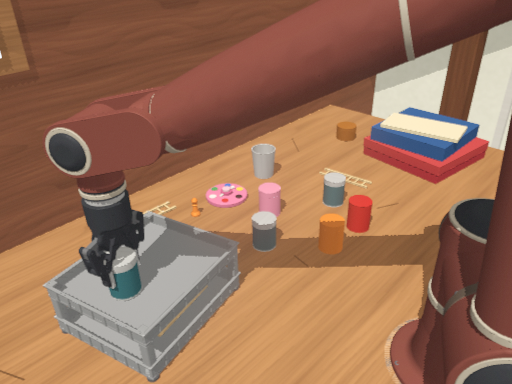

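The side view shows B just over the tray floor at (125,275), with C still upright at (334,188). Creeping down to contact.

```bash
python3 -m crank '[[[0,0,-0.001,0],[0,0,-0.001,0],[0,0,-0.002,0],[0,0,-0.002,0]]]'
python3 -m crank '[[[0,0,-0.001,0],[0,0,-0.001,0],[0,0,-0.002,0],[0,0,-0.002,0]]]'
```

```text
t: 10.72
tool_pos: [0.4993, 0.3307, 0.1251]
tool_rot: [2.06, 0.311, -2.06]
contact_force: [-0.1, -0.6, -0.8]
opening: 0.0575
t: 11.05
tool_pos: [0.4996, 0.3308, 0.1248]
tool_rot: [2.06, 0.311, -2.06]
contact_force: [-3.9, -1.7, 5.8]
opening: 0.0576
```

Contact with the floor at tcp z 0.1248, where I expected 0.1247. Releasing.

```bash
python3 -m crank '[[[0,0,0,0],[0,0,0,0],[0,0,0,0],[0,0,0,0]]]' 1
python3 -m crank '[[[0,0,0.02,0],[0,0,0.05,0],[0,0,0.09,0],[0,-0.03,0.11,0],[0,-0.065,0.11,0]]]'
python3 -m crank '[[[0,-0.04,0,0],[0,-0.08,0,0],[0,-0.12,0,0],[0,-0.16,0,0],[0,-0.2,0,0]]]'
python3 -m crank '[[[0,-0.03,-0.02,0],[-0.005,-0.06,-0.04,0],[-0.01,-0.09,-0.05,0],[-0.012,-0.105,-0.05,0],[-0.012,-0.105,-0.05,0]]]'
python3 -m crank '[[[0,0,0,0],[0,0,0,0]]]'
python3 - <<'E'
from h import *
o=get_obs();print(o["tool_pos"],o["contact_force"],o["t"])
shot("wrist","w3");shot("side","s3");P,p=cloud("w3")
for c in [(.4875,-.04)]:
    Q=P.reshape(-1,3);Q=Q[(Q[:,2]>.07)&(Q[:,2]<.09)&(np.hypot(Q[:,0]-c[0],Q[:,1]-c[1])<.05)]
    print(len(Q),Q.mean(0),cv2.minEnclosingCircle(Q[:,:2].astype(np.float32)))
E
```

```text
t: 11.38
tool_pos: [0.4994, 0.3307, 0.1231]
tool_rot: [2.06, 0.311, -2.06]
contact_force: [-1.3, 0.7, 0.3]
opening: 0.0856
t: 11.8
tool_pos: [0.5022, 0.2675, 0.2406]
tool_rot: [2.071, 0.317, -2.047]
contact_force: [1.0, 0.1, 1.8]
opening: 0.0852
t: 12.22
tool_pos: [0.499, 0.064, 0.2333]
tool_rot: [2.06, 0.311, -2.059]
contact_force: [1.5, -0.6, -0.4]
opening: 0.0855
t: 12.63
tool_pos: [0.4864, -0.0417, 0.182]
tool_rot: [2.06, 0.307, -2.065]
contact_force: [-0.3, -1.0, -0.3]
opening: 0.0855
t: 12.8
tool_pos: [0.4878, -0.0388, 0.1837]
tool_rot: [2.061, 0.311, -2.059]
contact_force: [0.9, 0.9, -0.5]
opening: 0.0855
[ 0.48781348 -0.03877576  0.18374886] [ 0.85676473  0.88968664 -0.45913664] 12.8
3185 [ 0.48897492 -0.03992019  0.07951665] ((0.48722195625305176, -0.04068370163440704), 0.02955540642142296)
```

View pics/s3.png

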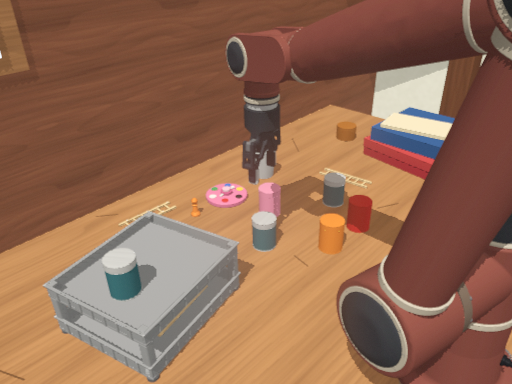

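B stands upright in the tray at (123,275). The gripper is above A, measured at (0.487,-0.0405).

```bash
python3 -m crank '[[[-0.001,-0.002,-0.04,0],[-0.001,-0.002,-0.08,0],[-0.001,-0.002,-0.12,0],[-0.001,-0.002,-0.145,0],[-0.001,-0.002,-0.156,0]]]'
python3 -m crank '[[[0,0,0,0],[0,0,0,0]]]'
python3 -m crank '[[[0,0,0,0],[0,0,0,0],[0,0,0,0],[0,0,0,0],[0,0,0,0]]]' 0 60
python3 -m crank '[[[0,0,0.015,0],[0,0,0.04,0],[0,0,0.08,0],[0,0,0.12,0],[0,0,0.15,0]]]'
for i in 1 2 3; do python3 -m crank '[[[0,0,0,0],[0,0,0,0]]]'; done
```

```text
t: 13.32
tool_pos: [0.4834, -0.0395, 0.0231]
tool_rot: [2.053, 0.316, -2.067]
contact_force: [0.2, 0.7, -0.7]
opening: 0.085
t: 13.48
tool_pos: [0.4873, -0.0409, 0.0282]
tool_rot: [2.06, 0.312, -2.058]
contact_force: [-0.2, 0.2, 1.2]
opening: 0.085
t: 13.9
tool_pos: [0.4889, -0.0415, 0.0303]
tool_rot: [2.065, 0.31, -2.054]
contact_force: [-0.5, 1.2, 6.7]
opening: 0.0577
t: 14.32
tool_pos: [0.4873, -0.0415, 0.1816]
tool_rot: [2.064, 0.309, -2.055]
contact_force: [1.7, -0.8, -0.7]
opening: 0.0579
t: 14.48
tool_pos: [0.4881, -0.0417, 0.1807]
tool_rot: [2.065, 0.308, -2.053]
contact_force: [-0.1, -0.1, -2.3]
opening: 0.0574
t: 14.65
tool_pos: [0.4851, -0.041, 0.1752]
tool_rot: [2.057, 0.313, -2.064]
contact_force: [-0.3, 0.1, -1.3]
opening: 0.0574
t: 14.82
tool_pos: [0.4854, -0.041, 0.1754]
tool_rot: [2.057, 0.312, -2.064]
contact_force: [0.4, -0.1, -2.2]
opening: 0.0572
```

A nets about 1.7 N, also light, so C is the heavy one. A goes in at (0.525,0.212).

```bash
python3 -m crank '[[[0.005,0.01,0.03,0],[0.01,0.045,0.035,0],[0.015,0.08,0.035,0],[0.02,0.115,0.035,0],[0.025,0.15,0.035,0]]]'
python3 -m crank '[[[0.005,0.035,0,0],[0.01,0.07,0,0],[0.013,0.09,0,0],[0.014,0.1,0,0],[0.014,0.1,0,0]]]'
python3 -m crank '[[[0,0,0,0],[0,0,0,0],[0,0,0,0]]]'
```

```text
t: 15.23
tool_pos: [0.5112, 0.1102, 0.2117]
tool_rot: [2.06, 0.311, -2.061]
contact_force: [-0.3, 0.1, -1.7]
opening: 0.0573
t: 15.65
tool_pos: [0.525, 0.2102, 0.2112]
tool_rot: [2.057, 0.314, -2.061]
contact_force: [-0.3, 0.0, -1.7]
opening: 0.0576
t: 15.9
tool_pos: [0.5254, 0.2074, 0.2121]
tool_rot: [2.061, 0.309, -2.061]
contact_force: [-0.2, -0.1, -2.3]
opening: 0.0576
```

Contact is expected at tcp z of about 0.0303+0.095 = 0.125.

```bash
python3 -m crank '[[[0,0.004,-0.025,0],[0,0.004,-0.05,0],[0,0.004,-0.07,0],[0,0.004,-0.079,0],[0,0.004,-0.082,0]]]'
python3 -m crank '[[[0,0,0,0],[0,0,0,0],[0,0,0,0]]]'
python3 -m crank '[[[0,0,-0.001,0],[0,0,-0.002,0],[0,0,-0.003,0],[0,0,-0.003,0],[0,0,-0.003,0]]]'

```

```text
t: 16.32
tool_pos: [0.5241, 0.2115, 0.128]
tool_rot: [2.056, 0.309, -2.065]
contact_force: [-0.4, 0.2, -0.9]
opening: 0.0574
t: 16.57
tool_pos: [0.5267, 0.2129, 0.1324]
tool_rot: [2.064, 0.311, -2.057]
contact_force: [0.4, -0.6, -1.3]
opening: 0.0571
t: 16.98
tool_pos: [0.5254, 0.2128, 0.1273]
tool_rot: [2.06, 0.311, -2.06]
contact_force: [1.0, 0.5, -1.5]
opening: 0.0571
```

```bash
python3 -m crank '[[[0,0,-0.001,0],[0,0,-0.001,0],[0,0,-0.002,0],[0,0,-0.002,0]]]'
python3 -m crank '[[[0,0,-0.001,0],[0,0,-0.001,0],[0,0,-0.002,0],[0,0,-0.002,0]]]'
```

```text
t: 17.32
tool_pos: [0.5255, 0.2128, 0.1255]
tool_rot: [2.06, 0.311, -2.06]
contact_force: [-0.0, -0.8, -0.5]
opening: 0.0577
t: 17.65
tool_pos: [0.5257, 0.2128, 0.1254]
tool_rot: [2.06, 0.311, -2.06]
contact_force: [-5.1, -1.8, 8.5]
opening: 0.0574
```

Contact. Release, retreat and check.

```bash
python3 -m crank '[[[0,0,0.001,0],[0,0,0.001,0],[0,0,0.001,0],[0,0,0.001,0]]]' 1
python3 -m crank '[[[0,0,0.02,0],[0,0,0.05,0],[0,0,0.09,0],[0,-0.03,0.11,0],[0,-0.065,0.11,0]]]'
python3 -m crank '[[[0,-0.04,0,0],[0,-0.08,0,0],[0,-0.12,0,0],[-0.005,-0.16,0,0],[-0.01,-0.2,0,0]]]'
python3 -m crank '[[[-0.005,-0.04,0,0],[-0.01,-0.08,0,0],[-0.015,-0.12,0,0],[-0.02,-0.16,0,0],[-0.025,-0.2,0,0]]]'
python3 -m crank '[[[-0.005,-0.03,-0.02,0],[-0.01,-0.05,-0.04,0],[-0.012,-0.06,-0.05,0],[-0.012,-0.06,-0.05,0],[-0.012,-0.06,-0.05,0]]]'
python3 -m crank '[[[0,0,0,0],[0,0,0,0]]]'
python3 - <<'E'
from h import *
o=get_obs();print(o["tool_pos"],o["contact_force"],o["t"])
shot("wrist","w4");shot("side","s4");shot("top","t4");P,p=cloud("w4")
for c in [(.476,-.317)]:
    Q=P.reshape(-1,3);Q=Q[(Q[:,2]>.07)&(Q[:,2]<.09)&(np.hypot(Q[:,0]-c[0],Q[:,1]-c[1])<.05)]
    print(len(Q),Q.mean(0),cv2.minEnclosingCircle(Q[:,:2].astype(np.float32)))
P,p=cloud("t4")
for c in [(.4995,.331),(.5255,.213)]:
    Q=P.reshape(-1,3);Q=Q[(Q[:,2]>.16)&(Q[:,2]<.19)&(np.hypot(Q[:,0]-c[0],Q[:,1]-c[1])<.05)]
    print(len(Q),Q.mean(0),cv2.minEnclosingCircle(Q[:,:2].astype(np.float32)))
E
```

```text
t: 17.98
tool_pos: [0.5254, 0.2127, 0.124]
tool_rot: [2.06, 0.311, -2.06]
contact_force: [0.3, 0.7, -0.9]
opening: 0.0855
t: 18.4
tool_pos: [0.5284, 0.1489, 0.2413]
tool_rot: [2.07, 0.315, -2.046]
contact_force: [1.0, -1.1, -0.0]
opening: 0.0856
t: 18.82
tool_pos: [0.515, -0.0541, 0.2341]
tool_rot: [2.06, 0.311, -2.06]
contact_force: [1.6, -0.1, 0.9]
opening: 0.0852
t: 19.23
tool_pos: [0.4898, -0.2542, 0.2341]
tool_rot: [2.061, 0.311, -2.06]
contact_force: [0.7, 0.1, 0.0]
opening: 0.085
t: 19.65
tool_pos: [0.4782, -0.3116, 0.1835]
tool_rot: [2.06, 0.313, -2.062]
contact_force: [-0.8, 0.2, 0.3]
opening: 0.0852
t: 19.82
tool_pos: [0.4795, -0.3114, 0.1859]
tool_rot: [2.06, 0.311, -2.057]
contact_force: [-0.2, -0.1, -0.7]
opening: 0.0853
[ 0.4795422  -0.31141003  0.18591758] [-0.23415754 -0.0990436  -0.74982792] 19.8167
3085 [ 0.47780062 -0.31687617  0.07950527] ((0.47596466541290283, -0.3175792098045349), 0.029591642320156097)
455 [0.49960756 0.32864386 0.17432114] ((0.4984869360923767, 0.32975584268569946), 0.03069346956908703)
441 [0.52489506 0.21094475 0.17468066] ((0.5248173475265503, 0.2121153324842453), 0.0299040786921978)
```

View pics/s4.png

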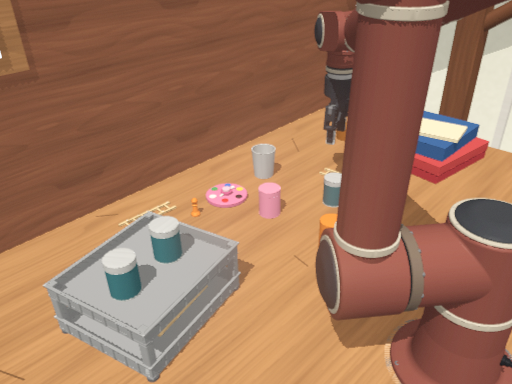

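View pics/t4.png

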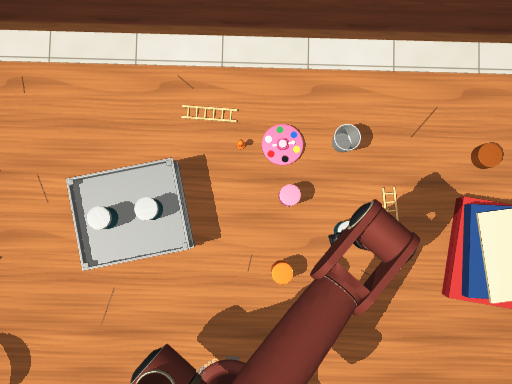

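Both light tins stand upright in the tray, at (101,217) and (147,209) in the top view, with lids at 0.174 m. Nothing else has moved. Now C at (0.476,-0.3173).

```bash
python3 -m crank '[[[-0.003,-0.006,-0.03,0],[-0.003,-0.006,-0.07,0],[-0.003,-0.006,-0.11,0],[-0.003,-0.006,-0.145,0],[-0.003,-0.006,-0.158,0]]]'
python3 -m crank '[[[0,0,0,0],[0,0,0,0]]]'
python3 -m crank '[[[0,0,0,0],[0,0,0,0],[0,0,0,0],[0,0,0,0],[0,0,0,0]]]' 0 70
python3 -m crank '[[[0,0,0.015,0],[0,0,0.04,0],[0,0,0.075,0],[0,0,0.11,0],[0,0,0.145,0]]]'
python3 -m crank '[[[0,0,0.035,0],[0,0,0.07,0],[0,0,0.10,0],[0,0,0.12,0],[0,0,0.125,0]]]'
for i in 1 2 3; do python3 -m crank '[[[0,0,0,0],[0,0,0,0],[0,0,0,0]]]'; done
```

```text
t: 20.38
tool_pos: [0.4726, -0.3152, 0.021]
tool_rot: [2.057, 0.319, -2.068]
contact_force: [-0.4, 0.3, -0.2]
opening: 0.0856
t: 20.55
tool_pos: [0.476, -0.3184, 0.0271]
tool_rot: [2.06, 0.311, -2.059]
contact_force: [0.2, -0.1, -0.1]
opening: 0.0857
t: 20.97
tool_pos: [0.4772, -0.3193, 0.0297]
tool_rot: [2.063, 0.308, -2.056]
contact_force: [0.1, 2.8, 7.2]
opening: 0.0553
t: 21.38
tool_pos: [0.4747, -0.3177, 0.1723]
tool_rot: [2.06, 0.312, -2.061]
contact_force: [0.6, -0.3, -4.9]
opening: 0.056
t: 21.8
tool_pos: [0.4766, -0.3193, 0.302]
tool_rot: [2.063, 0.304, -2.051]
contact_force: [0.9, -1.1, -4.0]
opening: 0.0559
t: 22.05
tool_pos: [0.4745, -0.3174, 0.2931]
tool_rot: [2.058, 0.315, -2.065]
contact_force: [0.3, 0.4, -5.6]
opening: 0.0557
t: 22.3
tool_pos: [0.4751, -0.318, 0.2948]
tool_rot: [2.059, 0.313, -2.062]
contact_force: [0.0, 0.1, -5.2]
opening: 0.0557
t: 22.55
tool_pos: [0.4755, -0.3183, 0.2963]
tool_rot: [2.06, 0.311, -2.06]
contact_force: [-0.6, 0.4, -4.6]
opening: 0.0558
```

```bash
python3 -m crank '[[[0,0,0,0],[0,0,0,0],[0,0,0,0],[0,0,0,0],[0,0,0,0]]]'
python3 - <<'E'
from h import *
shot("side","s5");shot("wrist","w5");o=get_obs();print(o["tool_pos"],o["contact_force"],np.abs(o["dq"]).max())
P,p=cloud("s5")
Q=P.reshape(-1,3);m=(np.hypot(Q[:,0]-.4755,Q[:,1]+.318)<.04);print(Q[m][:,2].min(), Q[m&(Q[:,2]>.1)][:,2].min())
cv2.imwrite("pics/s5c.png",cv2.resize(p[40:220,260:420],None,fx=3,fy=3)[...,::-1])
E
```

```text
t: 22.97
tool_pos: [0.4754, -0.3182, 0.2964]
tool_rot: [2.06, 0.311, -2.06]
contact_force: [-0.2, -0.2, -5.2]
opening: 0.056
[ 0.47542609 -0.31825643  0.29633715] [ 0.25224643  0.5583175  -5.97838723] 0.0019793944347566237
-0.0041197255762517315 0.26476067744886744
```

View pics/s5c.png

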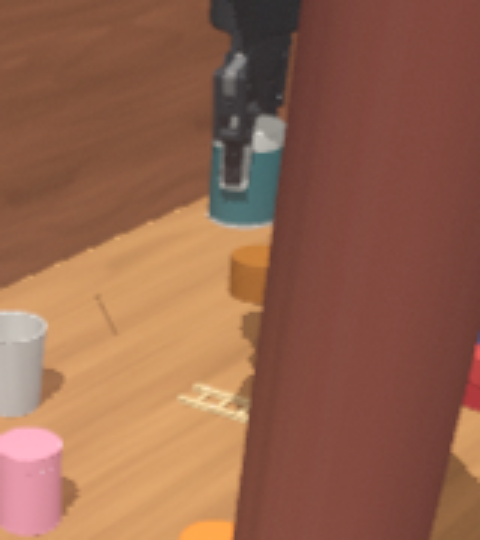

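View pics/w5.png

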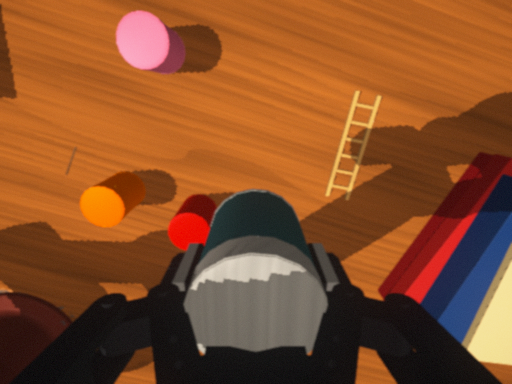

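The crop shows tin C held upright between the pads at (248,170), with its underside about 0.265 m up. The wrist view shows it centred in the jaws at (258,280). The arm is still, so I'm handing in.

```bash
python3 -c "
from station import *
print(finish_job())"
```

```text
the job is handed in; nothing more can be done
None
```

I handed the job in at about 23 s, with the heaviest tin held up in the gripper and the two lighter ones in the upper tray.

- **Hefting:** C, the tin farthest right, pulled about 5 N (roughly 0.5 kg). B pulled about 1 N and A about 1.7 N. The force readings are noisy by up to about 1 N, but the gap is clear. C weighed the same when I lifted it again at the end.
- **Light tins:** I lowered B and A into the upper tray until they touched the floor, then released them. Afterwards the top camera showed both upright, with lids at 0.174 m against the expected 0.175 m.
- **Heavy tin:** C is held upright at 70 N grip, centred between the pads. Its underside is about 0.265 m above the shelf, and the arm was still.
- **Other objects:** In the last top view the spinner, cup, pawn, look-alike tins and the ladder by the pawn had not moved. The arm hid part of the other shelf ladder and the red tin there, but the final wrist view showed both lying or standing normally. I did not check the ladder in the lower tier separately.
- **Small disagreements:** When I first set C back down after hefting, its full weight still showed just before release, so it probably dropped about 1 mm onto the shelf. It stayed upright and in place. C also read 56 mm between the pads, against 57.5 mm for the other two; the cause is unknown, and the pictures showed no tilt or slip.

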